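# Load the leaf drilling jig, shut it and clamp it

### The arm

A 6-joint arm with a two-finger parallel gripper is mounted at the origin on the work surface. World frame = base frame: x ahead of the robot, y to its left, z up, the work surface at z = 0. Lengths are in mm, angles in rad, forces in N, time in s.
With the tool pointing down it reaches from about 300 to 875 mm from the base axis. Payload 6.4 kg.
Tool frame: the origin (TCP) lies at the very end of the fingers, on their centre line; the grasp point (between the pads) lies 19 mm behind it; z points along the fingers, y is the line along which they close (so a half turn about z gives the same grasp; the last joint's range is limited). The gripper opens to 88 mm and grips with 3 to 60 N. Pads are 18 mm wide; open, the fingers measure 123 mm over their backs; the gripper's body (75 mm by 187 mm) begins 45 mm behind the grasp point.
Start: joints at [1.107, 0.181, 1.607, -0, 1.354, -0.206], TCP at [146.586, 556.016, 238.714] pointing down, gripper open.
Joint ranges: [-2.99, 2.99], [-0.89, 2.07], [0.3, 2.58], [-1.14, 4.28], [0, 2.63], [-3.12, 3.12]. Speed limits (rad/s): [2.57, 2.57, 3.01, 3.14, 3.14, 3.14].

### API

Orientations are given as a unit quaternion [x, y, z, w].
In Python, from station import bot gives the robot as it stands.
- The arm moves only by the tool jog_arm, never from a script. Its argument "motion" is a list of rows, each a list of 7 numbers: the turn, a rotation vector about the tool's x, y, z normalised to -1 to 1, where 1 is 0.08 rad, then the shift along the tool's x, y, z normalised to -1 to 1, where 1 is 0.02 m, then the opening in per cent of the stroke, from 0 (shut) to 100 (fully open). A call has 1 to 10 rows; each row shifts and turns the commanded pose from where the row before left it, along the tool's axes as they then stand; what a row does not reach is not made up. A row lasts 1/12 s, in which the tool goes at most 41.7 mm and 7.16 degrees, less where a joint would pass 70% of its speed; a pose out of reach is approached as far as the arm can. A call with a number of a shift or a turn outside -1 to 1 is refused whole. A call with a gripper value outside its range is refused whole. The fingers move at their own pace and stop on an object; "squeeze" is the grip in N (left out, the last holds). Time passes only in rows, so rows that do not move let the fingers close. It gives the time, the measured TCP pose, the force, the opening and the grip force at its end, in the units of the state.
- bot.state(): the state, without advancing time (a new reading comes with each control period).
- bot.get_image(name): name is "scene" or "top" or "wrist"; returns (picture, depth): 400x640x3 uint8, red, green, blue; 400x640 float32, mm along the optical axis (not along the pixel's ray), 0 where there is no reading.
- bot.camera_info(name): a dict with "intrinsics" (3x3 intrinsics, pixels), "distortion" ([k1, k2, p1, p2, k3] as OpenCV has them; the pictures are not rectified), "T" (4x4, takes a point from camera to world coordinates); the wrist camera has in their place "mount" (4x4, takes a point from camera to tool coordinates, whose origin is the TCP and whose axes are the flange's). Camera axes: x right, y up, looking along -z (the intrinsics and any distortion apply to the point x, -y, -z); pixel columns grow to the right and rows downward; lengths in mm; the calibration is good to about 2 mm. A picture is of the moment at which its call begins: read the wrist's pose just before it. camera_info takes no time and is no camera call.
- bot.hand_in(): hands the job in; it is judged then, once.
The state is a dict: "t": time; "joints": joint angles; "qvel": joint speeds; "effort": joint torques, N m; "tcp_pos": TCP position; "tool_rot": TCP orientation; "wrist_force": force on the tool from outside, world axes, zero at the start; "torque": the same for the moment, N m; "grip_width": finger opening in mm; "gripper_force": force on a finger pad.
Only numpy, scipy, OpenCV 4.12 (cv2) and the standard library are available. Lean on these libraries where they do the work, as an engineer would, in place of code of your own. Each camera call takes 0.05 s, during which the arm holds its last target. There are 200 camera calls.

### The job

Get the drilling jig ready to drill: lay the fresh, undrilled beech block flat and fully home between the stops of the nest, then lower the hinged drill plate onto it without letting it slam, and at last push the red toggle-clamp handle fully down so that the clamp holds the plate shut. The handle may have been left down or part way, with the clamp's arm in the plate's path: then raise it first. Leave everything else on the bench where it is.

Things in the scene. Friction and masses are not known exactly. Their poses are not given: they have to be found in the camera images.
- jig: Drilling jig screwed to the bench: plywood base 110 mm wide, 18 mm thick, from -160 to +110 mm along x, with stops, a hinged drill plate (the leaf) and a toggle clamp. Origin: on the bench under the nest's centre. x runs from the clamp to the hinge end, y across, to the side of the leaf's ball handle, z up. Hinge cheeks 66 mm high at x = 78 to 104; wooden riser under the clamp at x = -158 to -108.
- nest (a point): Centre of the nest's floor, 18 mm above the bench; axes as the jig's. A block that is home has its origin here, its length along x. Side stops (each 30 mm long, centred at x = -45 and +45) and end stops, all 14 mm high, stand 3 mm clear of it all round; from x = -30 to +30 its sides are open to fingers down to the floor.
- leaf (a joint): Leaf angle, rad: 0 = flat on a block that is home, grows as it opens, to 2.15 (leaning back past upright); -0.05 if nothing is under it. Its hinge friction (0.2 N m) holds it from about 1.0 to 2.1; lower, the leaf (0.36 kg) falls by itself. Leaf: aluminium plate 175 x 60 x 10 mm with four drill bushings; its underside is 50 mm above the bench when shut.
- leaf_hinge (a point): Mid of the leaf's hinge pin, at 90, 0, 55 mm in the jig's frame; the pin runs along the jig's y. The shut leaf runs from here along the jig's -x and opens upward and over towards +x.
- leaf_ball (a point): Centre of the leaf's black ball handle, 28 mm across, in the leaf's plane, 150 mm from the hinge pin and 82 mm along the jig's +y from its centre line, 52 mm off the leaf's edge. It sits on a cranked 10 mm rod that leaves the leaf's side 105 mm from the pin and then runs straight away from the hinge to the ball. The leaf's free end is 25 mm further out. Leaf shut: at -60, 82, 55 mm in the jig's frame.
- clamp (a joint): Angle q of the toggle clamp's handle, rad: 0 = fully down, flat (clamped, at a stop), 1.15 = fully up (released, at a stop). Stays where it is left (0.35 N m; about 0.65 N m to press home). Links swing the pressing arm by 1.43 q: 0 = level on the leaf's end, 1.65 = upright. The leaf passes the arm only with q above about 1.0, and the arm cannot pass through the leaf. Its sprung rubber tip gives 2 mm on the shut leaf.
- clamp_pivot (a point): Pivot of the clamp's handle, at -134, 0, 74 mm in the jig's frame; its axis is along the jig's y. The handle points along the jig's -x when down and swings up about it. The arm's pivot is 16 mm nearer the nest; the arm, 50 mm long with a rubber tip under its end, points to the nest when down.
- clamp_grip (a point): Middle of the grip of the clamp's red handle, 62 mm from the pivot: a round red sleeve 16 mm thick, 42 mm long along the handle; the handle's end is 80 mm from the pivot.
- block: The fresh beech block to be drilled, plain, without holes, 130 x 44 x 32 mm, about 0.13 kg. Origin: centre of its underside, x along its length, z up.
- drilled: A finished beech block of the same size, with four dark holes on top. Origin: centre of its underside, x along its length. To be left alone.
- walnut: Dark walnut offcut 100 x 50 x 38 mm, origin at the centre of its underside. To be left alone.
- can: Blue spray can with a red cap, standing, 65 mm across, 192 mm high, origin at the centre of its foot. To be left standing.
- tape: Roll of brown tape lying flat, 100 mm across, 48 mm high, origin at the centre of its underside. To be left alone.
- hammer: Hammer lying on the bench, 260 mm long. To be left alone.
- square: Try square lying flat, 100 mm stock and 150 mm blade, origin under the stock's middle. To be left alone.
- driver: Red screwdriver lying on the bench, 200 mm long. To be left alone.

How it is judged:
By the outcome, as a careful person would: the job done as asked, in the order asked, and still so for the second after the job is handed in, with the robot touching nothing.
It also fails if it takes over 70 s, if anything falls off the work surface, if the arm or the gripper's body presses on something with over 40 N, if the wrist force passes 120 N, or if a joint passes its speed limit or range.

## Working session

There is one attempt and no reset: what is moved stays moved. The work goes in short steps, Python scripts to look and compute and a tool call to move; the robot and the scene stay as the last step left them, time stands still between calls to the robot, and variables do not carry over. Pictures are saved under pics/ and viewed, at most 10 in all, crops included, and the job is handed in when it is done.

Besides the shell and the picture viewer there is one more tool, called after ">>>" by a JSON object that holds its "api" and its "payload", one argument or row to a line. jog_arm: Moves the arm, as the interface text tells. Its arguments: {"type":"object","properties":{"motion":{"type":"array","items":{"type":"array","items":{"type":"number"}}},"squeeze":{"type":"number"}},"required":["motion"]}

```bash
ls; mkdir -p pics; cat > h.py <<'E'
import numpy as np, cv2
from scipy.spatial.transform import Rotation as R
from station import bot
def shot(n,f):
    s=bot.state(); im,d=bot.get_image(n)
    cv2.imwrite(f'pics/{f}.png',im[:,:,::-1]); np.savez(f'pics/{f}.npz',im=im,d=d,p=s['tcp_pos'],q=s['tool_rot'],n=n)
def T(z):
    n=str(z['n']); c=bot.camera_info(n)
    if n!='wrist': return c,np.array(c['T'])
    M=np.eye(4); M[:3,:3]=R.from_quat(z['q']).as_matrix(); M[:3,3]=z['p']; return c,M@np.array(c['mount'])
def cloud(f):
    z=np.load(f'pics/{f}.npz'); c,M=T(z); d=z['d']
    v,u=np.mgrid[:400,:640]; uv=np.stack([u,v],-1).reshape(-1,1,2).astype(float)
    xy=cv2.undistortPoints(uv,np.array(c['intrinsics']),np.array(c['distortion']))[:,0]
    dd=d.reshape(-1); P=np.stack([xy[:,0]*dd,-xy[:,1]*dd,-dd],-1)@M[:3,:3].T+M[:3,3]
    P[dd==0]=np.nan
    return P.reshape(400,640,3),z['im']
def st():
    s=bot.state(); print({k:np.round(s[k],3) for k in ['t','joints','tcp_pos','tool_rot','wrist_force','grip_width']})
E
python3 - <<'E'
from h import *
st(); shot('scene','s0'); shot('top','t0')
a=cv2.imread('pics/s0.png');b=cv2.imread('pics/t0.png')
E
```

```text
pics
{'t': np.float64(0.0), 'joints': array([ 1.107,  0.182,  1.608, -0.   ,  1.354, -0.206]), 'tcp_pos': array([146.343, 555.524, 237.849]), 'tool_rot': array([ 0.129,  0.992, -0.001, -0.   ]), 'wrist_force': array([ 0.033, -0.349,  0.788]), 'grip_width': np.float64(88.272)}
```

View pics/s0.png

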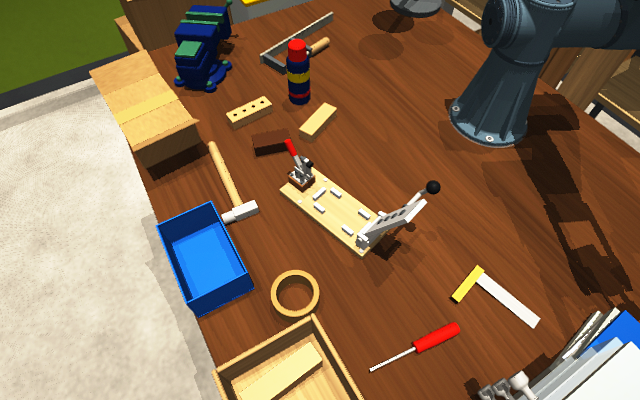

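View pics/t0.png

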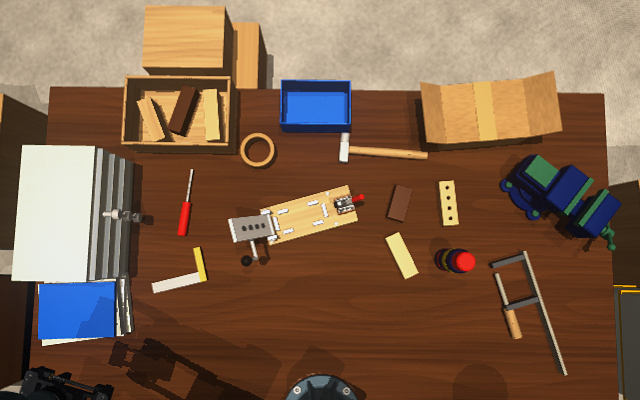

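The scene view shows the fresh block at (318,121), the drilled one at (249,111), and the jig between clamp (300,175) and hinge (362,240). The leaf is open and the red handle part-raised. In the top view the block is at (401,255), the jig centre about (300,215) and the ball at (246,261). Next I'll measure these.

```bash
python3 - <<'E'
from h import *
P,im=cloud('t0'); hsv=cv2.cvtColor(im,cv2.COLOR_RGB2HSV)
for n,(u,v) in dict(block=(401,255),drilled=(448,195),walnut=(399,203),ball=(246,260),grip=(358,199),base=(295,218),can=(463,260),robot=(320,390)).items(): print(n,np.round(P[v,u]),hsv[v,u])
# block top: points z 25..40 near block
def rect(m,name):
    q=P[m][:,:2].astype(np.float32); r=cv2.minAreaRect(q); print(name,m.sum(),np.round(r[0],1),np.round(r[1],1),round(r[2],2),'z',np.median(P[m][:,2]).round(1))
v,u=np.mgrid[:400,:640]
m=(abs(u-401)<25)&(abs(v-255)<30)&(P[...,2]>25)&(P[...,2]<40); rect(m,'block')
# jig base z 13..23
m=(u>225)&(u<365)&(v>180)&(v<250)&(P[...,2]>14)&(P[...,2]<22); rect(m,'base')
m=(u>225)&(u<375)&(v>180)&(v<250)&(P[...,2]>28)
# scene view
Q,im2=cloud('s0'); h2=cv2.cvtColor(im2,cv2.COLOR_RGB2HSV)
m2=(abs(Q[...,2]-18)<4); v2,u2=np.mgrid[:400,:640]
m2&=(u2>275)&(u2<385)&(v2>165)&(v2<260); P=Q; rect(m2,'base2')
m2=(abs(Q[...,2]-32)<5)&(abs(u2-318)<25)&(abs(v2-121)<25); rect(m2,'block2')
m2=((h2[...,0]<6)|(h2[...,0]>174))&(h2[...,1]>180)&(h2[...,2]>90)&(abs(u2-292)<15)&(abs(v2-150)<15); print('grip',m2.sum(),np.nanmean(Q[m2],0),np.nanmin(Q[m2],0),np.nanmax(Q[m2],0))
m2=(h2[...,2]<70)&(abs(u2-433)<9)&(abs(v2-187)<9); print('ball',m2.sum(),np.nanmedian(Q[m2],0))
E
```

```text
block [ 454. -225.   31.] [ 26 101 237]
drilled [ 630. -362.   32.] [ 20 129 218]
walnut [ 604. -219.   36.] [ 11 154 116]
ball [439. 194. 205.] [18 57 54]
grip [604. -91. 136.] [  2 226 167]
base [558.  83.  17.] [ 19 124 235]
can [ 447. -349.  196.] [  2 218 237]
robot [79.  4. 42.] [80 20 38]
block 710 [ 454.8 -227. ] [130.1  44.7] 26.06 z 33.3
base 2135 [568.8  42.9] [110.3 269.6] 16.4 z 18.7
base2 2973 [566.2  46.2] [112.  270.5] 16.49 z 18.1
block2 554 [ 472.2 -262. ] [132.1 132.2] 27.02 z 32.3
grip 116 [606.56084414 -88.79967123 125.33084446] [ 571.01350556 -192.72292313    0.6074641 ] [616.14430352 -72.93663375 146.69822323]
ball 160 [442.0983079  200.92843726 196.83502821]
```

```bash
cat >> h.py <<'E'
th=np.radians(106.45); ex=np.array([np.cos(th),np.sin(th),0]); ey=np.array([-ex[1],ex[0],0])
O=np.array([560.4,68.5,0])
def tojig(p): p=np.asarray(p)-O; return np.stack([p@ex,p@ey,p[...,2]],-1)
def tow(j): return O+j[0]*ex+j[1]*ey+np.array([0,0,j[2]])
def yawR(deg):  # tool down, tool y axis at given world angle
    a=np.radians(deg); y=np.array([np.cos(a),np.sin(a),0]); z=np.array([0,0,-1.]); return R.from_matrix(np.stack([np.cross(y,z),y,z],1))
def plan(steps,p=None,Rt=None,grip=100):
    "steps: list of (pos,Rot,nrows or None)"
    s=bot.state(); p=np.array(s['tcp_pos']) if p is None else p; Rt=R.from_quat(s['tool_rot']) if Rt is None else Rt
    out=[]
    for tp,tr,n in steps:
        tp=np.array(tp,float); tot=(Rt.inv()*tr).as_rotvec(); D=tp-p
        n=n or int(np.ceil(max(np.linalg.norm(tot)/.08,np.linalg.norm(D)/20/.98,1)))
        for i in range(n):
            w=(Rt.inv()*tr).as_rotvec()/(n-i); r=np.round(w/.08,2)
            d=np.round(Rt.inv().apply((tp-p)/(n-i))/20,2)
            out.append([*np.clip(r,-1,1).tolist(),*np.clip(d,-1,1).tolist(),grip]); p=p+Rt.apply(d*20); Rt=Rt*R.from_rotvec(r*.08)
    for i in range(0,len(out),10): print(str(out[i:i+10]).replace(' ','').replace('.0,',',').replace('-0,','0,'))
E
python3 - <<'E'
from h import *
for f,c in (('t0',(355,200)),('s0',(292,150))):
    P,im=cloud(f); h=cv2.cvtColor(im,cv2.COLOR_RGB2HSV); v,u=np.mgrid[:400,:640]
    m=((h[...,0]<6)|(h[...,0]>174))&(h[...,1]>180)&(h[...,2]>90)&(abs(u-c[0])<18)&(abs(v-c[1])<18)&(P[...,2]>70)
    J=tojig(P[m]); a=np.arctan2(J[:,2]-74,-(J[:,0]+134)); r=np.hypot(J[:,2]-74,J[:,0]+134)
    print(f,m.sum(),J.mean(0).round(1),np.median(a).round(3),r.min().round(),r.max().round(), J.min(0).round(),J.max(0).round())
B=np.array([455,-227,0]); g=B+17*np.array([.898,.439,0]); print(g)
plan([((g[0],g[1],235),yawR(-63.94),None)])
E
```

```text
t0 68 [-165.2   -0.2  134.2] 1.107 40.0 84.0 [-180.   -8.  111.] [-151.    7.  149.]
s0 111 [-160.3   -2.3  129.9] 1.144 39.0 80.0 [-177.   -8.  110.] [-148.    7.  147.]
[ 470.266 -219.537    0.   ]
[[0,0,0.71,-0.59,-0.78,0,100],[0,0,0.71,-0.64,-0.74,0,100],[0,0,0.71,-0.68,-0.7,0,100],[0,0,0.71,-0.72,-0.66,0,100],[0,0,0.71,-0.75,-0.62,0,100],[0,0,0.71,-0.79,-0.58,0,100],[0,0,0.71,-0.82,-0.53,0.01,100],[0,0,0.71,-0.85,-0.49,0,100],[0,0,0.71,-0.87,-0.44,0.01,100],[0,0,0.71,-0.9,-0.39,0,100]]
[[0,0,0.7,-0.92,-0.33,0.01,100],[0,0,0.71,-0.93,-0.28,0,100],[0,0,0.7,-0.95,-0.23,0.01,100],[0,0,0.71,-0.96,-0.18,0,100],[0,0,0.7,-0.97,-0.12,0.01,100],[0,0,0.71,-0.97,-0.07,0,100],[0,0,0.7,-0.98,-0.01,0.01,100],[0,0,0.71,-0.98,0.04,0,100],[0,0,0.7,-0.97,0.1,0.01,100],[0,0,0.71,-0.96,0.15,0,100]]
[[0,0,0.7,-0.95,0.21,0.01,100],[0,0,0.71,-0.94,0.26,0,100],[0,0,0.7,-0.92,0.32,0.01,100],[0,0,0.71,-0.91,0.37,0,100],[0,0,0.7,-0.88,0.42,0.01,100],[0,0,0.71,-0.86,0.47,0,100],[0,0,0.7,-0.83,0.51,0.01,100],[0,0,0.71,-0.8,0.56,0,100],[0,0,0.7,-0.77,0.6,0.01,100],[0,0,0.71,-0.73,0.65,0,100]]
[[0,0,0.7,-0.7,0.69,0.01,100],[0,0,0.71,-0.66,0.72,0,100],[0,0,0.7,-0.61,0.76,0.01,100],[0,0,0.71,-0.57,0.79,0,100],[0,0,0.7,-0.52,0.82,0.01,100],[0,0,0.71,-0.48,0.85,0,100],[0,0,0.7,-0.43,0.88,0.01,100],[0,0,0.71,-0.38,0.9,0,100],[0,0,0.7,-0.33,0.92,0.01,100],[0,0,0.71,-0.27,0.94,0,100]]
[[0,0.01,0.7,-0.22,0.95,0.01,100],[0,0,0.71,-0.17,0.97,0,100],[0.01,0.01,0.7,-0.11,0.97,0.01,100]]
```

The handle is at q≈1.12, fully up within error, so it needn't be raised. I'll move above the block.

>>> {"api": "jog_arm", "payload": {
  "motion": [
    [0, 0, 0.71, -0.59, -0.78, 0, 100],
    [0, 0, 0.71, -0.64, -0.74, 0, 100],
    [0, 0, 0.71, -0.68, -0.7, 0, 100],
    [0, 0, 0.71, -0.72, -0.66, 0, 100],
    [0, 0, 0.71, -0.75, -0.62, 0, 100],
    [0, 0, 0.71, -0.79, -0.58, 0, 100],
    [0, 0, 0.71, -0.82, -0.53, 0, 100],
    [0, 0, 0.71, -0.85, -0.49, 0, 100],
    [0, 0, 0.71, -0.87, -0.44, 0, 100],
    [0, 0, 0.71, -0.9, -0.39, 0, 100]
  ]
}}

```text
t: 0.93
tcp_pos: [221.9, 374.5, 238.4]
tool_rot: [0.402, 0.915, -0.0, -0.0]
wrist_force: [0.1, -0.8, -0.2]
grip_width: 88.1
gripper_force: 0.0
```

>>> {"api": "jog_arm", "payload": {
  "motion": [
    [0, 0, 0.7, -0.92, -0.33, 0, 100],
    [0, 0, 0.71, -0.93, -0.28, 0, 100],
    [0, 0, 0.7, -0.95, -0.23, 0, 100],
    [0, 0, 0.71, -0.96, -0.18, 0, 100],
    [0, 0, 0.7, -0.97, -0.12, 0, 100],
    [0, 0, 0.71, -0.97, -0.07, 0, 100],
    [0, 0, 0.7, -0.98, 0, 0, 100],
    [0, 0, 0.71, -0.98, 0.04, 0, 100],
    [0, 0, 0.7, -0.97, 0.1, 0, 100],
    [0, 0, 0.71, -0.96, 0.15, 0, 100]
  ]
}}

```text
t: 1.77
tcp_pos: [297.1, 194.5, 238.5]
tool_rot: [0.641, 0.767, -0.0, -0.0]
wrist_force: [-0.1, 0.2, 0.2]
grip_width: 88.3
gripper_force: 0.0
```

>>> {"api": "jog_arm", "payload": {
  "motion": [
    [0, 0, 0.7, -0.95, 0.21, 0, 100],
    [0, 0, 0.71, -0.94, 0.26, 0, 100],
    [0, 0, 0.7, -0.92, 0.32, 0, 100],
    [0, 0, 0.71, -0.91, 0.37, 0, 100],
    [0, 0, 0.7, -0.88, 0.42, 0, 100],
    [0, 0, 0.71, -0.86, 0.47, 0, 100],
    [0, 0, 0.7, -0.83, 0.51, 0, 100],
    [0, 0, 0.71, -0.8, 0.56, 0, 100],
    [0, 0, 0.7, -0.77, 0.6, 0, 100],
    [0, 0, 0.71, -0.73, 0.65, 0, 100]
  ]
}}

```text
t: 2.6
tcp_pos: [372.8, 14.5, 238.5]
tool_rot: [0.83, 0.558, -0.0, -0.0]
wrist_force: [0.4, -0.3, 0.1]
grip_width: 88.2
gripper_force: 0.0
```

>>> {"api": "jog_arm", "payload": {
  "motion": [
    [0, 0, 0.7, -0.7, 0.69, 0, 100],
    [0, 0, 0.71, -0.66, 0.72, 0, 100],
    [0, 0, 0.7, -0.61, 0.76, 0, 100],
    [0, 0, 0.71, -0.57, 0.79, 0, 100],
    [0, 0, 0.7, -0.52, 0.82, 0, 100],
    [0, 0, 0.71, -0.48, 0.85, 0, 100],
    [0, 0, 0.7, -0.43, 0.88, 0, 100],
    [0, 0, 0.71, -0.38, 0.9, 0, 100],
    [0, 0, 0.7, -0.33, 0.92, 0, 100],
    [0, 0, 0.71, -0.27, 0.94, 0, 100]
  ]
}}

```text
t: 3.43
tcp_pos: [447.9, -165.7, 238.3]
tool_rot: [0.952, 0.305, -0.0, -0.0]
wrist_force: [-0.8, 0.1, 0.2]
grip_width: 87.9
gripper_force: 0.0
```

>>> {"api": "jog_arm", "payload": {
  "motion": [
    [0, 0, 0.7, -0.22, 0.95, 0, 100],
    [0, 0, 0.71, -0.17, 0.97, 0, 100],
    [0, 0, 0.7, -0.11, 0.97, 0, 100],
    [0, 0, 0, 0, 0, 0, 100],
    [0, 0, 0, 0, 0, 0, 100]
  ]
}}

```text
t: 3.85
tcp_pos: [470.3, -219.2, 238.0]
tool_rot: [0.974, 0.226, -0.0, -0.001]
wrist_force: [-0.0, 1.5, 0.6]
grip_width: 88.2
gripper_force: 0.0
```

```bash
python3 - <<'E'
from h import *
st(); shot('wrist','w1'); P,im=cloud('w1')
m=(P[...,2]>24)&(P[...,2]<40)&(np.hypot(P[...,0]-455,P[...,1]+227)<85)
r=cv2.minAreaRect(P[m][:,:2].astype(np.float32)); print(m.sum(),r,np.median(P[m][:,2]))
E
```

```text
{'t': np.float64(3.85), 'joints': array([-0.665,  0.056,  1.746,  0.   ,  1.341,  0.45 ]), 'tcp_pos': array([ 470.267, -219.206,  238.049]), 'tool_rot': array([ 0.974,  0.226, -0.   , -0.001]), 'wrist_force': array([-0.007,  1.491,  0.603]), 'grip_width': np.float64(88.237)}
3444 ((454.37249755859375, -225.54632568359375), (129.4022216796875, 43.932430267333984), 26.050334930419922) 32.01400696918185
```

View pics/w1.png

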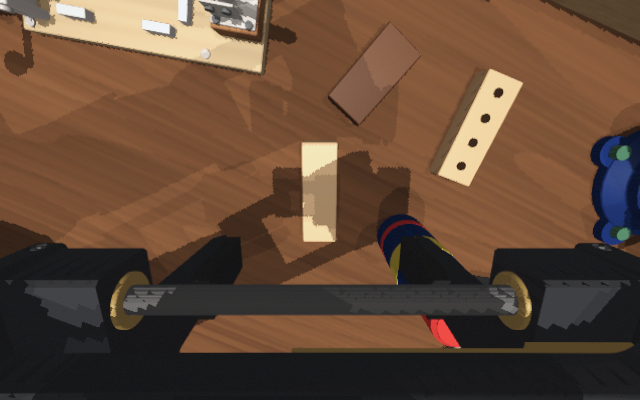

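The wrist view shows the block at (320,192), square to the fingers, with the can close to the right finger at (435,325). Before descending I'll check the can's clearance.

```bash
python3 - <<'E'
from h import *
for f in ('t0','s0'):
    P,im=cloud(f)
    m=(P[...,2]>186)&(P[...,2]<205)&(np.hypot(P[...,0]-447,P[...,1]+349)<70); q=P[m][:,:2]; print(f,m.sum(),cv2.minEnclosingCircle(q.astype(np.float32)))
    m=(P[...,2]>40)&(P[...,2]<150)&(np.hypot(P[...,0]-447,P[...,1]+349)<60); q=P[m][:,:2]
    A=np.c_[2*q,np.ones(len(q))]; s=np.linalg.lstsq(A,(q**2).sum(1),rcond=None)[0]; print('fit',m.sum(),s[:2],np.sqrt(s[2]+s[:2]@s[:2]))
c=np.array([np.cos(np.radians(26.05)),np.sin(np.radians(26.05)),0])
g=np.array([454.4,-225.6,0])+18*c; print(g)
st(); plan([((*g[:2],90),yawR(-63.95),None),((*g[:2],6),yawR(-63.95),7)])
E
```

```text
t0 289 ((444.4373779296875, -358.4554138183594), 24.17990493774414)
fit 346 [ 444.3728703  -357.79679128] 30.667272910328286
s0 155 ((442.9540710449219, -355.32275390625), 24.52039909362793)
fit 753 [ 443.90604603 -354.33595798] 30.557416950837236
[ 470.57140076 -217.69520414    0.        ]
{'t': np.float64(3.9), 'joints': array([-0.664,  0.055,  1.747,  0.   ,  1.341,  0.45 ]), 'tcp_pos': array([ 470.083, -218.476,  238.102]), 'tool_rot': array([ 0.974,  0.226, -0.   , -0.001]), 'wrist_force': array([ 0.41 , -0.002,  0.178]), 'grip_width': np.float64(88.177)}
[[0,0,0,0.01,0,0.93,100],[0,0,0,0,0,0.93,100],[0,0,0,0.01,0,0.92,100],[0,0,0,0,0,0.93,100],[-0.01,0,0,0.01,0,0.92,100],[0,0,0.01,0,0,0.93,100],[-0.01,0,0,0.01,-0.01,0.92,100],[0,0.01,0.01,0,0,0.93,100],[0,0,0,0,0,0.6,100],[0,0,0,0,0,0.6,100]]
[[0,0,0,0,0,0.6,100],[0,0,0,0,0,0.6,100],[0,0,0,0,0,0.6,100],[0,0,0,0,0,0.6,100],[0,0,0,0,0,0.6,100]]
```

The can at (444,-356) clears the gripper body by about 18 mm.

>>> {"api": "jog_arm", "payload": {
  "motion": [
    [0, 0, 0, 0.01, 0, 0.93, 100],
    [0, 0, 0, 0, 0, 0.93, 100],
    [0, 0, 0, 0.01, 0, 0.92, 100],
    [0, 0, 0, 0, 0, 0.93, 100],
    [0, 0, 0, 0.01, 0, 0.92, 100],
    [0, 0, 0, 0, 0, 0.93, 100],
    [0, 0, 0, 0.01, 0, 0.92, 100],
    [0, 0, 0, 0, 0, 0.93, 100],
    [0, 0, 0, 0, 0, 0.6, 100],
    [0, 0, 0, 0, 0, 0.6, 100]
  ]
}}

```text
t: 4.73
tcp_pos: [470.9, -217.6, 65.7]
tool_rot: [0.974, 0.226, -0.0, -0.0]
wrist_force: [-0.7, -0.1, 0.4]
grip_width: 88.1
gripper_force: 0.0
```

>>> {"api": "jog_arm", "payload": {
  "motion": [
    [0, 0, 0, 0, 0, 0.6, 100],
    [0, 0, 0, 0, 0, 0.6, 100],
    [0, 0, 0, 0, 0, 0.6, 100],
    [0, 0, 0, 0, 0, 0.6, 100],
    [0, 0, 0, 0, 0, 0.6, 100],
    [0, 0, 0, 0, 0, 0, 100],
    [0, 0, 0, 0, 0, 0, 40],
    [0, 0, 0, 0, 0, 0, 40],
    [0, 0, 0, 0, 0, 0, 40],
    [0, 0, 0, 0, 0, 0, 40]
  ],
  "squeeze": 25
}}

```text
t: 5.57
tcp_pos: [471.9, -219.1, 7.2]
tool_rot: [0.974, 0.226, 0.0, 0.001]
wrist_force: [-0.9, -0.6, 0.1]
grip_width: 63.8
gripper_force: 0.0
```

>>> {"api": "jog_arm", "payload": {
  "motion": [
    [0, 0, 0, 0, 0, 0, 30],
    [0, 0, 0, 0, 0, 0, 30],
    [0, 0, 0, 0, 0, 0, 30],
    [0, 0, 0, 0, 0, 0, 30],
    [0, 0, 0, 0, 0, 0, 30]
  ]
}}

```text
t: 5.98
tcp_pos: [471.4, -218.6, 6.8]
tool_rot: [0.974, 0.225, 0.0, -0.0]
wrist_force: [-2.1, 1.9, 4.3]
grip_width: 43.6
gripper_force: 25.0
```

```bash
python3 - <<'E'
from h import *
p=np.array(bot.state()['tcp_pos']); up=p+[0,0,120]
t=tow([-120,0,0]); print(t)
plan([(up,yawR(-63.95),7),((t[0],t[1],235),yawR(16.45),None)],grip=30)
E
```

```text
[594.38142103 -46.58806639   0.        ]
[[0,0,0,0,0,-0.86,30],[0,0,0,0,0,-0.86,30],[0,0,0,0,0,-0.86,30],[0,0,0,0,0,-0.85,30],[0,0,0,0,0,-0.86,30],[0,0,0,0,0,-0.85,30],[0,0,0,0,0,-0.86,30],[0,0,-0.97,0.52,-0.28,-0.3,30],[0,0,-0.97,0.54,-0.24,-0.3,30],[0,0,-0.97,0.55,-0.2,-0.3,30]]
[[0,0,-0.98,0.57,-0.15,-0.3,30],[0,0,-0.97,0.58,-0.11,-0.3,30],[0,0,-0.98,0.58,-0.06,-0.3,30],[0,0,-0.97,0.59,-0.02,-0.3,30],[0,0,-0.98,0.59,0.03,-0.3,30],[0,0,-0.97,0.58,0.08,-0.3,30],[0,0,-0.98,0.57,0.12,-0.3,30],[0,0,-0.97,0.56,0.16,-0.3,30],[0,0,-0.98,0.55,0.21,-0.3,30],[0,0,-0.97,0.53,0.25,-0.3,30]]
[[0,0,-0.98,0.51,0.29,-0.3,30],[0,0,-0.97,0.49,0.33,-0.3,30],[0,0,-0.98,0.46,0.37,-0.3,30],[0,0,-0.97,0.43,0.4,-0.3,30],[0,0,-0.98,0.39,0.43,-0.31,30]]
```

>>> {"api": "jog_arm", "payload": {
  "motion": [
    [0, 0, 0, 0, 0, -0.4, 30],
    [0, 0, 0, 0, 0, -0.9, 30],
    [0, 0, 0, 0, 0, -1, 30],
    [0, 0, 0, 0, 0, -1, 30],
    [0, 0, 0, 0, 0, -1, 30],
    [0, 0, 0, 0, 0, -1, 30],
    [0, 0, 0, 0, 0, -1, 30],
    [0, 0, 0, 0, 0, -1, 30],
    [0, 0, 0, 0, 0, -1, 30],
    [0, 0, 0, 0, 0, -1, 30]
  ]
}}

```text
t: 6.82
tcp_pos: [471.0, -218.5, 193.7]
tool_rot: [0.974, 0.226, -0.0, 0.0]
wrist_force: [0.6, -0.7, -2.3]
grip_width: 43.7
gripper_force: 25.0
```

>>> {"api": "jog_arm", "payload": {
  "motion": [
    [0, 0, -0.97, 0.52, -0.28, -0.12, 30],
    [0, 0, -0.97, 0.54, -0.24, -0.12, 30],
    [0, 0, -0.97, 0.55, -0.2, -0.12, 30],
    [0, 0, -0.98, 0.57, -0.15, -0.12, 30],
    [0, 0, -0.97, 0.58, -0.11, -0.12, 30],
    [0, 0, -0.98, 0.58, -0.06, -0.12, 30],
    [0, 0, -0.97, 0.59, -0.02, -0.12, 30],
    [0, 0, -0.98, 0.59, 0.03, -0.12, 30],
    [0, 0, -0.97, 0.58, 0.08, -0.12, 30],
    [0, 0, -0.98, 0.57, 0.12, -0.12, 30]
  ]
}}

```text
t: 7.65
tcp_pos: [539.7, -122.5, 216.7]
tool_rot: [0.814, 0.58, -0.0, -0.0]
wrist_force: [1.0, -1.1, -1.5]
grip_width: 43.8
gripper_force: 25.0
```

>>> {"api": "jog_arm", "payload": {
  "motion": [
    [0, 0, -0.97, 0.56, 0.16, -0.12, 30],
    [0, 0, -0.98, 0.55, 0.21, -0.12, 30],
    [0, 0, -0.97, 0.53, 0.25, -0.12, 30],
    [0, 0, -0.98, 0.51, 0.29, -0.12, 30],
    [0, 0, -0.97, 0.49, 0.33, -0.12, 30],
    [0, 0, -0.98, 0.46, 0.37, -0.12, 30],
    [0, 0, -0.97, 0.43, 0.4, -0.12, 30],
    [0, 0, -0.98, 0.39, 0.43, -0.12, 30],
    [0, 0, 0, 0, 0, 0, 30],
    [0, 0, 0, 0, 0, 0, 30]
  ]
}}

```text
t: 8.48
tcp_pos: [594.1, -46.5, 235.7]
tool_rot: [0.599, 0.801, -0.0, -0.0]
wrist_force: [0.7, -0.2, -1.9]
grip_width: 43.9
gripper_force: 25.0
```

```bash
python3 - <<'E'
from h import *
st(); shot('wrist','w2'); P,im=cloud('w2'); J=tojig(P)
m=(abs(J[...,2]-18)<2.5)&(abs(J[...,0])<160)&(abs(J[...,1])<70); r=cv2.minAreaRect(J[m][:,:2].astype(np.float32)); print('base',m.sum(),r,np.median(J[m][:,2]))
m=((abs(J[...,2]-32)<4)&(abs(J[...,0])<100)&(abs(J[...,1])<45)).astype(np.uint8)
n,l,s,c=cv2.connectedComponentsWithStats(m)
for i in range(1,n):
    if s[i,4]>25:
        q=J[l==i]; print(s[i,4],s[i,:2],np.percentile(q,2,0).round(1),np.percentile(q,98,0).round(1))
E
```

```text
{'t': np.float64(8.483), 'joints': array([-0.277,  0.23 ,  1.556, -0.   ,  1.357, -0.563]), 'tcp_pos': array([594.113, -46.478, 235.653]), 'tool_rot': array([ 0.599,  0.801, -0.   , -0.   ]), 'wrist_force': array([ 0.658, -0.151, -1.949]), 'grip_width': np.float64(43.861)}
base 13648 ((-14.93304443359375, -0.8563957214355469), (190.31483459472656, 109.9303970336914), 0.09160314500331879) 17.992383327386705
312 [302   0] [ 68.1 -20.1  28.6] [74.7 18.8 33.6]
289 [289  16] [30.6 24.3 29.2] [59.4 34.  33.3]
286 [344  16] [ 30.8 -35.2  30.1] [ 59.1 -25.9  33.7]
230 [291 105] [-59.9  24.5  30.4] [-30.7  33.9  33.5]
228 [342 105] [-59.9 -35.2  29.8] [-30.8 -25.9  33.7]
264 [305 138] [-77.4 -20.2  30.6] [-69.1  18.1  33.7]
```

View pics/w2.png

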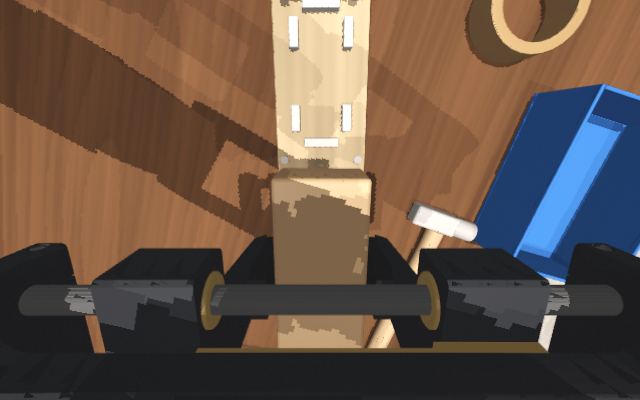

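The wrist view shows the nest clear, with its stops at (294,32), (348,32), (296,118), (347,118) and (320,142), and the block squarely held at (320,230). I'll check the block's front end and plan the descent.

```bash
sed -i 's/^O=.*/O=np.array([560.4,68.5,0])-0.7*ey-0.2*ex/' h.py; python3 - <<'E'
from h import *
P,im=cloud('w2'); J=tojig(P); s=np.load('pics/w2.npz'); tj=tojig(s['p']); print('tcp',tj)
m=(J[...,2]>220)&(np.abs(np.mgrid[:400,:640][1]-320)<60)&(np.mgrid[:400,:640][0]<240)
q=J[m]-tj; print(m.sum(),np.percentile(q,[2,50,98],axis=0).round(1))
p=s['p']; t=tow([18.2,0,0]); Y=yawR(16.5)
plan([((*t[:2],235),Y,None),((*t[:2],75),Y,9),((*t[:2],30),Y,6),],grip=30)
E
```

```text
tcp [-119.61786256    0.92645008  235.65331386]
6958 [[ 17.9 -21.7   0.8]
 [ 34.2  -0.7  25. ]
 [ 45.8  20.4  26.3]]
[[0,0,0,0.86,0.01,0,30],[0,0,0,0.86,0.01,0,30],[0,0,-0.01,0.86,0.01,0,30],[0,0,0,0.87,0.01,0,30],[0,0,-0.01,0.86,0,0.01,30],[0,0,0,0.87,0.01,0,30],[-0.01,0,-0.01,0.86,0.01,0.01,30],[0,0,0,0.87,0,0,30],[0,0,0,0,0,0.89,30],[0,0,0,0,0,0.89,30]]
[[0,0,0,0,0,0.89,30],[0,0,0,0,0,0.89,30],[0,0,0,0,0,0.89,30],[0,0,0,0,0,0.89,30],[0,0,0,0,0,0.89,30],[0,0,0,0,0,0.89,30],[0,0,0,0,0,0.88,30],[0,0,0,0,0,0.38,30],[0,0,0,0,0,0.37,30],[0,0,0,0,0,0.38,30]]
[[0,0,0,0,0,0.37,30],[0,0,0,0,0,0.38,30],[0,0,0,0,0,0.37,30]]
```

>>> {"api": "jog_arm", "payload": {
  "motion": [
    [0, 0, 0, 0.86, 0, 0, 30],
    [0, 0, 0, 0.86, 0, 0, 30],
    [0, 0, 0, 0.86, 0, 0, 30],
    [0, 0, 0, 0.87, 0, 0, 30],
    [0, 0, 0, 0.86, 0, 0, 30],
    [0, 0, 0, 0.87, 0.01, 0, 30],
    [0, 0, -0.01, 0.86, 0.01, 0, 30],
    [0, 0, 0, 0.87, 0, 0, 30],
    [0, 0, 0, 0, 0, 0.8, 30],
    [0, 0, 0, 0, 0, 0.89, 30]
  ]
}}

```text
t: 9.37
tcp_pos: [555.9, 86.1, 203.0]
tool_rot: [0.599, 0.801, 0.001, 0.001]
wrist_force: [-0.1, 0.5, -2.2]
grip_width: 43.9
gripper_force: 25.0
```

>>> {"api": "jog_arm", "payload": {
  "motion": [
    [0, 0, 0, 0, 0, 0.89, 30],
    [0, 0, 0, 0, 0, 0.89, 30],
    [0, 0, 0, 0, 0, 0.89, 30],
    [0, 0, 0, 0, 0, 0.89, 30],
    [0, 0, 0, 0, 0, 0.89, 30],
    [0, 0, 0, 0, 0, 0.89, 30],
    [0, 0, 0, 0, 0, 0.8, 30],
    [0, 0, 0, 0, 0, 0.4, 30],
    [0, 0, 0, 0, 0, 0, 30],
    [0, 0, 0, 0, 0, 0, 30]
  ]
}}

```text
t: 10.2
tcp_pos: [555.3, 85.5, 71.2]
tool_rot: [0.599, 0.801, -0.0, -0.0]
wrist_force: [0.1, -0.1, -1.5]
grip_width: 43.9
gripper_force: 25.0
```

```bash
python3 - <<'E'
from h import *
st(); s=bot.state(); print(tojig(s['tcp_pos']), (R.from_quat(s['tool_rot']).inv()*yawR(16.5)).as_rotvec())
t=tow([18.2,0.3,0]); Y=yawR(16.5)
plan([((*t[:2],30),Y,6),((*t[:2],24),Y,3)],grip=30)
E
```

```text
{'t': np.float64(10.2), 'joints': array([-0.058,  0.361,  1.757, -0.   ,  1.024, -0.345]), 'tcp_pos': array([555.327,  85.485,  71.165]), 'tool_rot': array([ 0.599,  0.801, -0.   , -0.   ]), 'wrist_force': array([ 0.106, -0.1  , -1.495]), 'grip_width': np.float64(43.891)}
[17.92624505  0.75540842 71.16518306] [-6.22767905e-04 -8.01769795e-05 -1.07717162e-03]
[[0,0,0,0,0,0.34,30],[0,0,0,0,0,0.34,30],[0,0,0,0,0.01,0.34,30],[0,0,0,0,0,0.35,30],[0,0,-0.01,0.01,0.01,0.34,30],[-0.01,0,0,0,0,0.35,30],[0,0,0,0,0,0.1,30],[0,0,0,0,0,0.1,30],[0,0,0,0,0,0.1,30]]
```

>>> {"api": "jog_arm", "payload": {
  "motion": [
    [0, 0, 0, 0, 0, 0.34, 30],
    [0, 0, 0, 0, 0, 0.34, 30],
    [0, 0, 0, 0, 0.01, 0.34, 30],
    [0, 0, 0, 0, 0.01, 0.34, 30],
    [0, 0, 0, 0, 0, 0.34, 30],
    [0, 0, 0, 0, 0, 0.34, 30],
    [0, 0, 0, 0, 0, 0.1, 30],
    [0, 0, 0, 0, 0, 0.08, 30],
    [0, 0, 0, 0, 0, 0.08, 30],
    [0, 0, 0, 0, 0, 0, 30]
  ]
}}

```text
t: 11.03
tcp_pos: [556.1, 86.0, 25.1]
tool_rot: [0.598, 0.801, 0.0, 0.0]
wrist_force: [0.1, -0.2, -2.8]
grip_width: 44.0
gripper_force: 25.0
```

>>> {"api": "jog_arm", "payload": {
  "motion": [
    [0, 0, 0, 0, 0, 0, 75],
    [0, 0, 0, 0, 0, 0, 75],
    [0, 0, 0, 0, 0, 0, 75],
    [0, 0, 0, 0, 0, 0, 75],
    [0, 0, 0, 0, 0, -0.3, 75],
    [0, 0, 0, 0, 0, -0.8, 75],
    [0, 0, 0, 0, 0, -1, 75],
    [0, 0, 0, 0, 0, -1, 75],
    [0, 0, 0, 0, 0, -1, 75],
    [0, 0, 0, 0, 0, -1, 75]
  ]
}}

```text
t: 11.87
tcp_pos: [555.9, 86.1, 128.7]
tool_rot: [0.598, 0.801, 0.0, 0.0]
wrist_force: [0.6, 0.3, 0.3]
grip_width: 66.1
gripper_force: 0.0
```

>>> {"api": "jog_arm", "payload": {
  "motion": [
    [0, 0, 0, 0, 0, -1, 55],
    [0, 0, 0, 0, 0, -1, 55],
    [0, 0, 0, 0, 0, -1, 55],
    [0, 0, 0, 0, 0, -1, 55],
    [0, 0, 0, 0, 0, -1, 55],
    [0, 0, 0, 0, 0, -1, 55],
    [0, 0, 0, 0, 0, 0, 55],
    [0, 0, 0, 0, 0, 0, 55]
  ]
}}

```text
t: 12.53
tcp_pos: [556.5, 86.0, 248.6]
tool_rot: [0.598, 0.801, 0.001, 0.001]
wrist_force: [-0.4, 0.2, -1.4]
grip_width: 48.2
gripper_force: 0.0
```

```bash
python3 - <<'E'
from h import *
st(); s=bot.state(); print(tojig(s['tcp_pos'])); print(np.round(bot.camera_info('wrist')['mount'],2))
shot('wrist','w3'); P,im=cloud('w3'); J=tojig(P)
m=(abs(J[...,2]-50)<4)&(abs(J[...,0])<80)&(abs(J[...,1])<40); r=cv2.minAreaRect(J[m][:,:2].astype(np.float32)); print('block',m.sum(),r,np.median(J[m][:,2]))
h=im.max(2); m=(h<80)&(J[...,1]>66)&(J[...,1]<98)&(J[...,2]>160)&(J[...,2]<230)&(J[...,0]>110)&(J[...,0]<190)
q=J[m]
if len(q)>20:
    A=np.c_[2*q,np.ones(len(q))]; a=np.linalg.lstsq(A,(q**2).sum(1),rcond=None)[0]; print('ball',len(q),a[:3],np.sqrt(a[3]+a[:3]@a[:3]),q.mean(0),q.max(0),q.min(0))
E
```

```text
{'t': np.float64(12.533), 'joints': array([-0.057,  0.144,  1.629, -0.   ,  1.366, -0.346]), 'tcp_pos': array([556.539,  86.036, 248.584]), 'tool_rot': array([0.598, 0.801, 0.001, 0.001]), 'wrist_force': array([-0.426,  0.218, -1.429]), 'grip_width': np.float64(48.215)}
[ 18.11173472  -0.56332042 248.58443611]
[[  -0.      0.96    0.27   68.26]
 [   1.      0.     -0.      0.34]
 [  -0.      0.27   -0.96 -145.94]
 [   0.      0.      0.      1.  ]]
block 3562 ((7.683902740478516, -0.07797622680664062), (147.58099365234375, 53.429046630859375), 4.614116191864014) 49.97579792198286
ball 1167 [157.6102349   82.42275303 189.07972088] 13.458975347275723 [150.76322613  79.18823815 196.12653028] [160.45563054  94.49740096 203.6104119 ] [143.75089779  68.34881825 175.34707032]
```

View pics/w3.png

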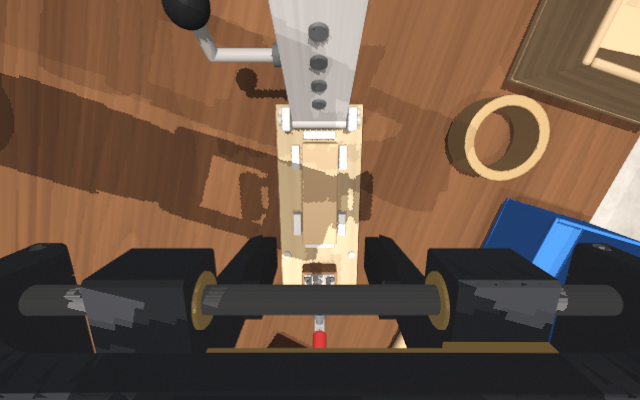

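The block sits at (320,195) within all its stops, with its top at z=50. The ball is at (186,8), giving a leaf angle of about 2.04. Next I'll plan the ball grasp and the closing arc.

```bash
python3 - <<'E'
from h import *
t=tow([157.2,82.4,0]); Y=yawR(16.45)
plan([((*t[:2],250),Y,9),((*t[:2],170),Y,7)],grip=55)
E
```

```text
[[0,0,0,0.77,-0.46,-0.02,55],[0,0,0,0.77,-0.46,-0.02,55],[0,0,0,0.77,-0.45,-0.02,55],[0,0,0,0.77,-0.46,-0.01,55],[0,0,0,0.77,-0.45,-0.02,55],[0,0,0,0.77,-0.46,-0.01,55],[0,0,0,0.78,-0.45,-0.02,55],[0,0,0.01,0.77,-0.46,-0.01,55],[0,0,0,0.78,-0.45,-0.02,55],[0,0,0,0,0,0.57,55]]
[[0,0,0,0,0,0.57,55],[0,0,0,0,0,0.57,55],[0,0,0,0,0,0.57,55],[0,0,0,0,0,0.57,55],[0,0,0,0,0,0.58,55],[0,0,0,0,0,0.57,55]]
```

>>> {"api": "jog_arm", "payload": {
  "motion": [
    [0, 0, 0, 0.77, -0.46, -0.02, 55],
    [0, 0, 0, 0.77, -0.46, -0.02, 55],
    [0, 0, 0, 0.77, -0.45, -0.02, 55],
    [0, 0, 0, 0.77, -0.46, 0, 55],
    [0, 0, 0, 0.77, -0.45, -0.02, 55],
    [0, 0, 0, 0.77, -0.46, 0, 55],
    [0, 0, 0, 0.78, -0.45, -0.02, 55],
    [0, 0, 0, 0.77, -0.46, 0, 55],
    [0, 0, 0, 0.78, -0.45, 0, 55],
    [0, 0, 0, 0, 0, 0, 55]
  ]
}}

```text
t: 13.42
tcp_pos: [434.9, 198.1, 248.4]
tool_rot: [0.597, 0.802, -0.0, -0.001]
wrist_force: [0.6, -0.1, 0.4]
grip_width: 48.6
gripper_force: 0.0
```

>>> {"api": "jog_arm", "payload": {
  "motion": [
    [0, 0, 0, 0, 0, 0.57, 55],
    [0, 0, 0, 0, 0, 0.57, 55],
    [0, 0, 0, 0, 0, 0.57, 55],
    [0, 0, 0, 0, 0, 0.57, 55],
    [0, 0, 0, 0, 0, 0.57, 55],
    [0, 0, 0, 0, 0, 0.57, 55],
    [0, 0, 0, 0, 0, 0.57, 55],
    [0, 0, 0, 0, 0, 0, 20],
    [0, 0, 0, 0, 0, 0, 20],
    [0, 0, 0, 0, 0, 0, 20]
  ],
  "squeeze": 20
}}

```text
t: 14.25
tcp_pos: [438.1, 196.0, 169.6]
tool_rot: [0.598, 0.801, 0.0, 0.0]
wrist_force: [-0.3, -0.3, 0.7]
grip_width: 30.5
gripper_force: 0.0
```

>>> {"api": "jog_arm", "payload": {
  "motion": [
    [0, 0, 0, 0, 0, 0, 20],
    [0, 0, 0, 0, 0, 0, 20],
    [0, 0, 0, 0, 0, 0, 20]
  ]
}}

```text
t: 14.5
tcp_pos: [437.2, 196.0, 169.6]
tool_rot: [0.598, 0.801, -0.0, -0.0]
wrist_force: [-5.8, -0.7, 2.6]
grip_width: 26.1
gripper_force: 19.7
```

```bash
cat >> h.py <<'E'
def arc(th0,th1,n,tilt,off=(0,0,0),grip=20):
    S=[]
    for i in range(1,n+1):
        a=th0+(th1-th0)*i/n; b=tilt(a)
        Rt=yawR(16.45)*R.from_rotvec([0,b,0])
        c=tow([90-150*np.cos(a),82,55+150*np.sin(a)])+np.array(off)
        S.append((c+19*Rt.as_matrix()[:,2],Rt,1))
    plan(S,grip=grip)
E
python3 - <<'E'
from h import *
st(); j=tojig(bot.state()['tcp_pos']); print(j)
arc(2.038,0.25,34,lambda a:-0.3*(2.038-a)/2.038)
E
```

```text
{'t': np.float64(14.5), 'joints': array([ 0.173,  0.042,  1.908, -0.   ,  1.192, -0.115]), 'tcp_pos': array([437.21 , 196.   , 169.605]), 'tool_rot': array([ 0.598,  0.801, -0.   , -0.   ]), 'wrist_force': array([-5.786, -0.736,  2.586]), 'grip_width': np.float64(26.125)}
[157.36601984  82.74179691 169.60531407]
[[-0.01,-0.1,0.02,-0.35,0.04,-0.18,20],[0,-0.09,0,-0.38,0,-0.15,20],[0,-0.1,0,-0.38,0,-0.13,20],[0,-0.1,0,-0.39,0,-0.1,20],[0,-0.09,0,-0.39,0,-0.07,20],[0,-0.1,0,-0.4,0,-0.06,20],[0,-0.1,0,-0.4,0,-0.03,20],[0,-0.1,0,-0.4,0,-0.01,20],[0,-0.09,0,-0.4,0,0.02,20],[0,-0.1,0,-0.4,0,0.04,20]]
[[0,-0.1,0,-0.4,0,0.06,20],[0,-0.09,0,-0.39,0,0.09,20],[0,-0.1,0,-0.39,0,0.11,20],[0,-0.1,0,-0.38,0,0.13,20],[0,-0.09,0,-0.37,0,0.16,20],[0,-0.1,0,-0.36,0,0.17,20],[0,-0.1,0,-0.34,0,0.2,20],[0,-0.09,0,-0.34,0,0.22,20],[0,-0.1,0,-0.32,0,0.24,20],[0,-0.1,0,-0.31,0,0.25,20]]
[[0,-0.09,0,-0.29,0,0.27,20],[0,-0.1,0,-0.28,0,0.29,20],[0,-0.1,0,-0.25,0,0.31,20],[0,-0.09,0,-0.24,0,0.32,20],[0,-0.1,0,-0.22,0,0.33,20],[0,-0.1,0,-0.2,0,0.35,20],[0,-0.09,0,-0.17,0,0.36,20],[0,-0.1,0,-0.16,0,0.36,20],[0,-0.1,0,-0.13,0,0.38,20],[0,-0.09,0,-0.11,0,0.38,20]]
[[0,-0.1,0,-0.09,0,0.38,20],[0,-0.1,0,-0.06,0,0.39,20],[0,-0.09,0,-0.04,0,0.4,20],[0,-0.1,0,-0.02,0,0.39,20]]
```

>>> {"api": "jog_arm", "payload": {
  "motion": [
    [0, -0.1, 0, -0.35, 0.02, -0.18, 20],
    [0, -0.09, 0, -0.38, 0, -0.15, 20],
    [0, -0.1, 0, -0.38, 0, -0.13, 20],
    [0, -0.1, 0, -0.39, 0, -0.1, 20],
    [0, -0.09, 0, -0.39, 0, -0.07, 20],
    [0, -0.1, 0, -0.4, 0, -0.06, 20],
    [0, -0.1, 0, -0.4, 0, -0.03, 20],
    [0, -0.1, 0, -0.4, 0, -0.01, 20],
    [0, -0.09, 0, -0.4, 0, 0.02, 20],
    [0, -0.1, 0, -0.4, 0, 0.04, 20]
  ]
}}

```text
t: 15.33
tcp_pos: [459.3, 121.5, 185.5]
tool_rot: [0.598, 0.801, -0.024, 0.03]
wrist_force: [-5.3, -0.2, 0.1]
grip_width: 26.0
gripper_force: 19.8
```

```bash
python3 - <<'E'
from h import *
st(); s=bot.state(); j=tojig(s['tcp_pos']-19*R.from_quat(s['tool_rot']).as_matrix()[:,2]); print(j, np.arctan2(j[2]-55,90-j[0]),np.hypot(j[2]-55,90-j[0]),s['wrist_force'],s['torque'])
shot('scene','s1'); im=cv2.imread('pics/s1.png')[80:280,240:500]; cv2.imwrite('pics/s1c.png',cv2.resize(im,None,fx=3,fy=3))
E
```

```text
{'t': np.float64(15.333), 'joints': array([ 0.059,  0.014,  1.904, -0.081,  1.209, -0.201]), 'tcp_pos': array([459.306, 121.531, 185.521]), 'tool_rot': array([ 0.598,  0.801, -0.024,  0.03 ]), 'wrist_force': array([-5.33 , -0.172,  0.108]), 'grip_width': np.float64(26.036)}
[ 81.15506474  82.60540072 204.46431314] 1.5116876889465842 149.7257953173374 [-5.32977093 -0.17189258  0.10805752] [ 0.0722075   0.93381514 -0.07208615]
```

View pics/s1c.png

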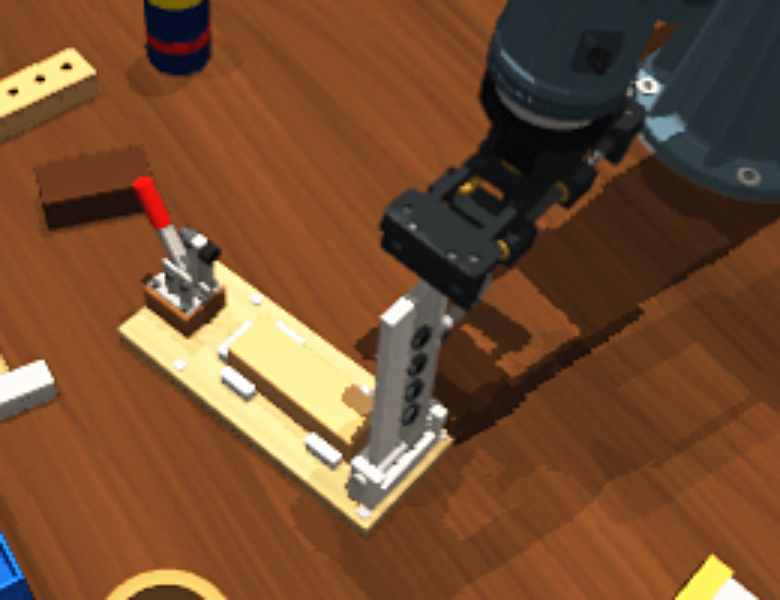

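The leaf is following, now nearly upright at (405,370) in the crop, and the block is home. I'll continue.

>>> {"api": "jog_arm", "payload": {
  "motion": [
    [0, -0.1, 0, -0.4, -0.02, 0.06, 20],
    [0, -0.09, 0, -0.39, -0.02, 0.09, 20],
    [0, -0.1, 0, -0.39, 0, 0.11, 20],
    [0, -0.1, 0, -0.38, 0, 0.13, 20],
    [0, -0.09, 0, -0.37, 0, 0.16, 20],
    [0, -0.1, 0, -0.36, 0, 0.17, 20],
    [0, -0.1, 0, -0.34, 0, 0.2, 20],
    [0, -0.09, 0, -0.34, 0, 0.22, 20],
    [0, -0.1, 0, -0.32, 0, 0.24, 20],
    [0, -0.1, 0, -0.31, 0, 0.25, 20]
  ]
}}

```text
t: 16.22
tcp_pos: [481.0, 48.5, 160.6]
tool_rot: [0.596, 0.799, -0.047, 0.062]
wrist_force: [-3.5, 1.9, -2.5]
grip_width: 25.6
gripper_force: 20.0
```

>>> {"api": "jog_arm", "payload": {
  "motion": [
    [0, -0.09, 0, -0.29, 0, 0.27, 20],
    [0, -0.1, 0, -0.28, 0, 0.29, 20],
    [0, -0.1, 0, -0.25, 0, 0.31, 20],
    [0, -0.09, 0, -0.24, 0, 0.32, 20],
    [0, -0.1, 0, -0.22, 0, 0.33, 20],
    [0, -0.1, 0, -0.2, 0, 0.35, 20],
    [0, -0.09, 0, -0.17, 0, 0.36, 20],
    [0, -0.1, 0, -0.16, 0, 0.36, 20],
    [0, -0.1, 0, -0.13, 0, 0.38, 20],
    [0, -0.09, 0, -0.11, 0, 0.38, 20]
  ]
}}

```text
t: 17.05
tcp_pos: [496.0, -2.1, 102.1]
tool_rot: [0.594, 0.796, -0.07, 0.093]
wrist_force: [-3.5, 1.9, -1.1]
grip_width: 25.8
gripper_force: 19.8
```

```bash
python3 - <<'E'
from h import *
st(); s=bot.state(); j=tojig(s['tcp_pos']-19*R.from_quat(s['tool_rot']).as_matrix()[:,2]); a=np.arctan2(j[2]-55,90-j[0]); print(j,a,np.hypot(j[2]-55,90-j[0]))
arc(a,0.02,20,lambda a:-0.3*(2.038-a)/2.038)
E
```

```text
{'t': np.float64(17.05), 'joints': array([-0.108,  0.162,  1.956, -0.265,  0.949, -0.25 ]), 'tcp_pos': array([496.025,  -2.119, 102.085]), 'tool_rot': array([ 0.594,  0.796, -0.07 ,  0.093]), 'wrist_force': array([-3.51 ,  1.9  , -1.087]), 'grip_width': np.float64(25.761)}
[-44.9164713   82.44043338 120.57298186] 0.4524064576136515 150.00756706960047
[[0,-0.05,0.01,-0.04,0.02,0.16,20],[0,-0.04,0,-0.03,0,0.16,20],[0,-0.04,0,-0.03,0,0.16,20],[0,-0.04,0,-0.02,0,0.16,20],[0,-0.04,0,-0.02,0,0.16,20],[0,-0.04,0,-0.02,0,0.16,20],[0,-0.04,0,-0.01,0,0.16,20],[0,-0.04,0,-0.01,0,0.17,20],[0,-0.04,0,-0.01,0,0.16,20],[0,-0.04,0,0,0,0.16,20]]
[[0,-0.04,0,0.01,0,0.16,20],[0,-0.04,0,0,0,0.16,20],[0,-0.04,0,0.02,0,0.17,20],[0,-0.04,0,0.01,0,0.16,20],[0,-0.04,0,0.02,0,0.16,20],[0,-0.03,0,0.02,0,0.16,20],[0,-0.04,0,0.03,0,0.16,20],[0,-0.04,0,0.03,0,0.15,20],[0,-0.04,0,0.04,0,0.16,20],[0,-0.04,0,0.04,0,0.16,20]]
```

>>> {"api": "jog_arm", "payload": {
  "motion": [
    [0, -0.05, 0, -0.04, 0, 0.16, 20],
    [0, -0.04, 0, -0.03, 0, 0.16, 20],
    [0, -0.04, 0, -0.03, 0, 0.16, 20],
    [0, -0.04, 0, -0.02, 0, 0.16, 20],
    [0, -0.04, 0, -0.02, 0, 0.16, 20],
    [0, -0.04, 0, -0.02, 0, 0.16, 20],
    [0, -0.04, 0, -0.01, 0, 0.16, 20],
    [0, -0.04, 0, -0.01, 0, 0.17, 20],
    [0, -0.04, 0, -0.01, 0, 0.16, 20],
    [0, -0.04, 0, 0, 0, 0.16, 20]
  ]
}}

```text
t: 17.88
tcp_pos: [499.3, -13.0, 72.2]
tool_rot: [0.593, 0.794, -0.079, 0.106]
wrist_force: [-4.2, -1.4, -1.5]
grip_width: 25.9
gripper_force: 19.7
```

>>> {"api": "jog_arm", "payload": {
  "motion": [
    [0, -0.04, 0, 0, 0, 0.16, 20],
    [0, -0.04, 0, 0, 0, 0.16, 20],
    [0, -0.04, 0, 0.02, 0, 0.17, 20],
    [0, -0.04, 0, 0.01, 0, 0.16, 20],
    [0, -0.04, 0, 0.02, 0, 0.16, 20],
    [0, -0.03, 0, 0.02, 0, 0.16, 20],
    [0, -0.04, 0, 0.03, 0, 0.16, 20],
    [0, -0.04, 0, 0.03, 0, 0.15, 20],
    [0, -0.04, 0, 0.04, 0, 0.14, 20],
    [0, 0, 0, 0, 0, 0, 20]
  ]
}}

```text
t: 18.72
tcp_pos: [500.6, -17.4, 43.7]
tool_rot: [0.592, 0.793, -0.087, 0.117]
wrist_force: [-1.7, -2.9, -2.8]
grip_width: 26.1
gripper_force: 20.0
```

```bash
python3 - <<'E'
from h import *
st(); s=bot.state(); j=tojig(s['tcp_pos']-19*R.from_quat(s['tool_rot']).as_matrix()[:,2]); a=np.arctan2(j[2]-55,90-j[0]); print(j,a,np.hypot(j[2]-55,90-j[0]))
E
```

```text
{'t': np.float64(18.717), 'joints': array([-0.104,  0.282,  1.976, -0.379,  0.806, -0.138]), 'tcp_pos': array([500.566, -17.356,  43.725]), 'tool_rot': array([ 0.592,  0.793, -0.087,  0.117]), 'wrist_force': array([-1.666, -2.908, -2.75 ]), 'grip_width': np.float64(26.113)}
[-59.70463471  82.40103209  61.91359637] 0.04614878958685694 149.86419008240358
```

>>> {"api": "jog_arm", "payload": {
  "motion": [
    [0, 0, 0, 0.01, 0, 0.05, 20],
    [0, 0, 0, 0.01, 0, 0.05, 20],
    [0, 0, 0, 0.02, 0, 0.05, 20],
    [0, 0, 0, 0.01, 0, 0.05, 20],
    [0, 0, 0, 0.02, 0, 0.05, 20],
    [0, 0, 0, 0, 0, 0, 20]
  ]
}}

```text
t: 19.22
tcp_pos: [500.6, -17.5, 39.0]
tool_rot: [0.592, 0.793, -0.087, 0.117]
wrist_force: [-3.5, -3.8, -1.9]
grip_width: 25.6
gripper_force: 20.0
```

>>> {"api": "jog_arm", "payload": {
  "motion": [
    [0, 0, 0, 0.01, 0, 0.04, 20],
    [0, 0, 0, 0.01, 0, 0.04, 20],
    [0, 0, 0, 0.01, 0, 0.04, 20],
    [0, 0, 0, 0, 0, 0, 20]
  ]
}}

```text
t: 19.55
tcp_pos: [500.6, -17.4, 36.5]
tool_rot: [0.592, 0.793, -0.087, 0.117]
wrist_force: [-3.5, -3.6, -1.7]
grip_width: 25.9
gripper_force: 19.9
```

>>> {"api": "jog_arm", "payload": {
  "motion": [
    [0, 0, 0, 0.01, 0, 0.05, 20],
    [0, 0, 0, 0.01, 0, 0.05, 20],
    [0, 0, 0, 0, 0, 0, 20]
  ]
}}

```text
t: 19.8
tcp_pos: [500.7, -17.5, 35.1]
tool_rot: [0.592, 0.793, -0.087, 0.117]
wrist_force: [-6.7, -0.1, 6.7]
grip_width: 25.9
gripper_force: 19.2
```

The leaf is resting on the block. I'll release and retreat along the tool axis.

>>> {"api": "jog_arm", "payload": {
  "motion": [
    [0, 0, 0, 0, 0, 0, 50],
    [0, 0, 0, 0, 0, 0, 50],
    [0, 0, 0, 0, 0, 0, 50],
    [0, 0, 0, 0, 0, 0, 50],
    [0, 0, 0, 0, 0, -0.4, 50],
    [0, 0, 0, 0, 0, -0.8, 50],
    [0, 0, 0, 0, 0, -1, 50],
    [0, 0, 0, 0, 0, -1, 50],
    [0, 0, 0, 0, 0, -1, 50],
    [0, 0, 0, 0, 0, -1, 50]
  ]
}}

```text
t: 20.63
tcp_pos: [492.2, 11.8, 135.6]
tool_rot: [0.592, 0.793, -0.087, 0.117]
wrist_force: [0.2, 0.2, 0.3]
grip_width: 44.1
gripper_force: 0.0
```

```bash
python3 - <<'E'
from h import *
st(); Y=yawR(16.45); p=np.array(bot.state()['tcp_pos']); 
print(tojig(p)); t=tow([-130,0,0])
plan([(p+[0,0,70],Y,5),((*t[:2],205),Y,None)],grip=0)
E
```

```text
{'t': np.float64(20.633), 'joints': array([-0.043,  0.106,  1.95 , -0.327,  1.012, -0.167]), 'tcp_pos': array([492.17 ,  11.759, 135.648]), 'tool_rot': array([ 0.592,  0.793, -0.087,  0.117]), 'wrist_force': array([0.2  , 0.238, 0.282]), 'grip_width': np.float64(44.083)}
[-34.8972176   82.20461461 135.64809827]
[[0,0.73,0,-0.2,0,-0.67,0],[0,0.73,0,-0.16,0,-0.68,0],[0,0.73,0,-0.12,0,-0.69,0],[0.01,0.73,0.01,-0.09,0,-0.7,0],[0,0.74,0.01,-0.04,0,-0.69,0],[0,0,0,-0.68,0.59,0,0],[0,0,0,-0.68,0.59,0,0],[0,0,0,-0.68,0.59,0.01,0],[0,0,0,-0.68,0.59,0,0],[0,0,0,-0.68,0.58,0.01,0]]
[[0,0,0,-0.68,0.59,0,0],[0,0,0,-0.67,0.58,0.01,0]]
```

>>> {"api": "jog_arm", "payload": {
  "motion": [
    [0, 0.73, 0, -0.2, 0, -0.67, 0],
    [0, 0.73, 0, -0.16, 0, -0.68, 0],
    [0, 0.73, 0, -0.12, 0, -0.69, 0],
    [0, 0.73, 0, -0.09, 0, -0.7, 0],
    [0, 0.74, 0, -0.04, 0, -0.69, 0],
    [0, 0, 0, -0.68, 0.59, 0, 0],
    [0, 0, 0, -0.68, 0.59, 0, 0],
    [0, 0, 0, -0.68, 0.59, 0, 0],
    [0, 0, 0, 0, 0, 0, 0],
    [0, 0, 0, 0, 0, 0, 0]
  ]
}}

```text
t: 21.47
tcp_pos: [537.8, -17.9, 204.3]
tool_rot: [0.598, 0.801, 0.0, -0.0]
wrist_force: [0.0, 0.8, -0.4]
grip_width: 0.5
gripper_force: 0.0
```

```bash
python3 - <<'E'
from h import *
st(); print(tojig(bot.state()['tcp_pos'])); shot('scene','s2'); P,im=cloud('s2'); J=tojig(P)
h=cv2.cvtColor(im,cv2.COLOR_RGB2HSV)
m=((h[...,0]<6)|(h[...,0]>174))&(h[...,1]>180)&(h[...,2]>90)&(abs(J[...,0]+165)<40)&(abs(J[...,1])<25)&(J[...,2]>70)
a=np.arctan2(J[m][:,2]-74,-(J[m][:,0]+134)); print(m.sum(),np.median(a),J[m].max(0),J[m].mean(0))
m=(abs(J[...,0]+10)<70)&(abs(J[...,1])<26)&(J[...,2]>40)&(J[...,2]<75); print('leaf z',m.sum(),np.percentile(J[m][:,2],[5,50,95]))
cv2.imwrite('pics/s2c.png',cv2.resize(cv2.imread('pics/s2.png')[80:280,240:500],None,fx=3,fy=3))
Y=yawR(16.45); S=[]; p=np.array(bot.state()['tcp_pos'])
def c(q,r=68): return tow([-134-r*np.cos(q)+8*np.sin(q)+9,0,74+r*np.sin(q)+8*np.cos(q)])
t=tow([-128,0,0])
S=[((*t[:2],200),Y,5),((*t[:2],139),Y,5)]+[(c(q),Y,1) for q in np.r_[np.linspace(1.2,0.3,20),np.linspace(.27,0,10)]]
plan(S,grip=0)
E
```

```text
{'t': np.float64(21.467), 'joints': array([-0.254,  0.133,  1.735,  0.   ,  1.274, -0.542]), 'tcp_pos': array([537.802, -17.893, 204.273]), 'tool_rot': array([ 0.598,  0.801,  0.   , -0.   ]), 'wrist_force': array([ 0.003,  0.753, -0.403]), 'grip_width': np.float64(0.53)}
[-76.25719262  46.83780663 204.2728387 ]
110 1.1471858142901197 [-146.90114665    7.99898884  146.53447296] [-159.97833342   -1.68372502  129.93350368]
leaf z 1124 [58.19716314 60.50292498 65.68326634]
[[0,0,0,-0.52,0.47,0.04,0],[0,0,0,-0.53,0.47,0.04,0],[0,0,0,-0.52,0.47,0.04,0],[0,0,0.01,-0.53,0.48,0.04,0],[0,-0.01,0,-0.52,0.47,0.04,0],[0,0,0,0,0,0.61,0],[0,0,0,0,0,0.61,0],[0,0,0,0,0,0.61,0],[0,0,0,0,0,0.61,0],[0,0,0,0,0,0.61,0]]
[[0,0,0,-0.71,0,-0.06,0],[0,0,0,-0.16,0,0.04,0],[0,0,0,-0.15,0,0.05,0],[0,0,0,-0.15,0,0.06,0],[0,0,0,-0.15,0,0.07,0],[0,0,0,-0.14,0,0.07,0],[0,0,0,-0.14,0,0.08,0],[0,0,0,-0.14,0,0.09,0],[0,0,0,-0.13,0,0.09,0],[0,0,0,-0.13,0,0.1,0]]
[[0,0,0,-0.13,0,0.1,0],[0,0,0,-0.11,0,0.11,0],[0,0,0,-0.12,0,0.12,0],[0,0,0,-0.11,0,0.12,0],[0,0,0,-0.1,0,0.13,0],[0,0,0,-0.09,0,0.13,0],[0,0,0,-0.09,0,0.13,0],[0,0,0,-0.08,0,0.14,0],[0,0,0,-0.08,0,0.15,0],[0,0,0,-0.07,0,0.14,0]]
[[0,0,0,-0.04,0,0.1,0],[0,0,0,-0.04,0,0.09,0],[0,0,0,-0.03,0,0.1,0],[0,0,0,-0.03,0,0.1,0],[0,0,0,-0.03,0,0.1,0],[0,0,0,-0.03,0,0.1,0],[0,0,0,-0.02,0,0.1,0],[0,0,0,-0.02,0,0.1,0],[0,0,0,-0.02,0,0.1,0],[0,0,0,-0.01,0,0.1,0]]
```

View pics/s2c.png

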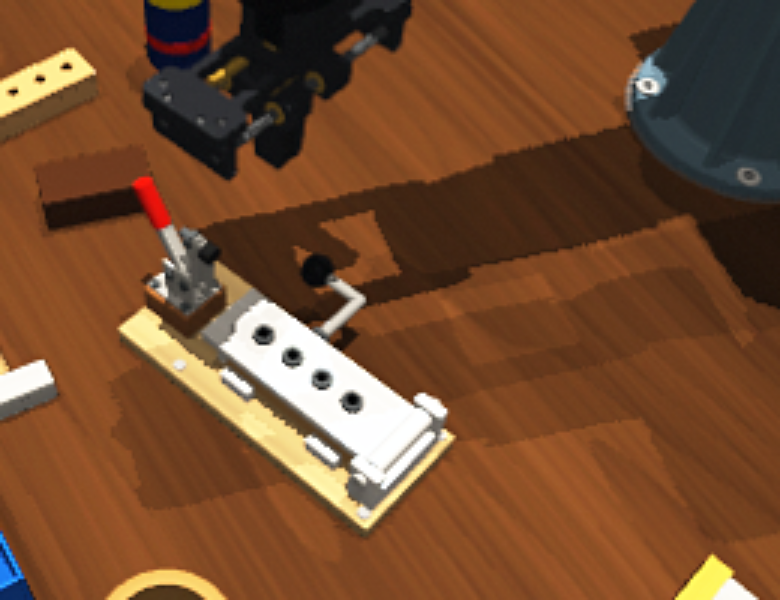

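The leaf is flat and shut at (310,375) in the crop, its top at z≈60.5, and the handle is up. Now I'll press the clamp.

>>> {"api": "jog_arm", "payload": {
  "motion": [
    [0, 0, 0, -0.52, 0.47, 0.04, 0],
    [0, 0, 0, -0.53, 0.47, 0.04, 0],
    [0, 0, 0, -0.52, 0.47, 0.04, 0],
    [0, 0, 0, -0.53, 0.48, 0.04, 0],
    [0, 0, 0, -0.52, 0.47, 0.04, 0],
    [0, 0, 0, 0, 0, 0.61, 0],
    [0, 0, 0, 0, 0, 0.61, 0],
    [0, 0, 0, 0, 0, 0.61, 0],
    [0, 0, 0, 0, 0, 0.61, 0],
    [0, 0, 0, 0, 0, 0.61, 0]
  ]
}}

```text
t: 22.35
tcp_pos: [596.5, -53.8, 137.1]
tool_rot: [0.598, 0.802, -0.0, -0.001]
wrist_force: [-0.2, -0.4, 0.0]
grip_width: 0.4
gripper_force: 0.0
```

>>> {"api": "jog_arm", "payload": {
  "motion": [
    [0, 0, 0, -0.35, 0, -0.03, 0],
    [0, 0, 0, -0.36, 0, -0.03, 0],
    [0, 0, 0, -0.16, 0, 0.04, 0],
    [0, 0, 0, -0.15, 0, 0.05, 0],
    [0, 0, 0, -0.15, 0, 0.06, 0],
    [0, 0, 0, -0.15, 0, 0.07, 0],
    [0, 0, 0, -0.14, 0, 0.07, 0],
    [0, 0, 0, -0.14, 0, 0.08, 0],
    [0, 0, 0, -0.14, 0, 0.09, 0],
    [0, 0, 0, -0.13, 0, 0.09, 0]
  ]
}}

```text
t: 23.18
tcp_pos: [608.9, -90.7, 129.7]
tool_rot: [0.598, 0.801, 0.0, 0.001]
wrist_force: [-1.1, 1.6, 5.5]
grip_width: 0.5
gripper_force: 2.5
```

>>> {"api": "jog_arm", "payload": {
  "motion": [
    [0, 0, 0, -0.13, 0, 0.1, 0],
    [0, 0, 0, -0.13, 0, 0.1, 0],
    [0, 0, 0, -0.11, 0, 0.11, 0],
    [0, 0, 0, -0.12, 0, 0.12, 0],
    [0, 0, 0, -0.11, 0, 0.12, 0],
    [0, 0, 0, -0.1, 0, 0.13, 0],
    [0, 0, 0, -0.09, 0, 0.13, 0],
    [0, 0, 0, -0.09, 0, 0.13, 0],
    [0, 0, 0, -0.08, 0, 0.14, 0],
    [0, 0, 0, -0.08, 0, 0.15, 0]
  ]
}}

```text
t: 24.02
tcp_pos: [614.5, -110.5, 104.4]
tool_rot: [0.598, 0.801, 0.0, 0.0]
wrist_force: [1.7, 2.6, 3.7]
grip_width: 0.6
gripper_force: 2.3
```

```bash
python3 - <<'E'
from h import *
st(); j=tojig(bot.state()['tcp_pos']); print(j)
E
```

```text
{'t': np.float64(24.017), 'joints': array([-0.368,  0.432,  1.577,  0.   ,  1.133, -0.656]), 'tcp_pos': array([ 614.547, -110.455,  104.357]), 'tool_rot': array([0.598, 0.801, 0.   , 0.   ]), 'wrist_force': array([1.652, 2.596, 3.723]), 'grip_width': np.float64(0.632)}
[-186.7637079    -0.55460717  104.35737647]
```

>>> {"api": "jog_arm", "payload": {
  "motion": [
    [0, 0, 0, -0.07, 0, 0.14, 0],
    [0, 0, 0, -0.04, 0, 0.1, 0],
    [0, 0, 0, -0.04, 0, 0.09, 0],
    [0, 0, 0, -0.03, 0, 0.1, 0],
    [0, 0, 0, -0.03, 0, 0.1, 0],
    [0, 0, 0, -0.03, 0, 0.1, 0],
    [0, 0, 0, -0.03, 0, 0.1, 0],
    [0, 0, 0, -0.02, 0, 0.1, 0],
    [0, 0, 0, -0.02, 0, 0.1, 0],
    [0, 0, 0, -0.02, 0, 0.1, 0]
  ]
}}

```text
t: 24.85
tcp_pos: [616.1, -116.7, 83.9]
tool_rot: [0.598, 0.801, -0.0, -0.0]
wrist_force: [0.7, 4.5, 6.0]
grip_width: 0.5
gripper_force: 2.9
```

>>> {"api": "jog_arm", "payload": {
  "motion": [
    [0, 0, 0, -0.01, 0, 0.1, 0],
    [0, 0, 0, 0, 0, 0.05, 0],
    [0, 0, 0, 0, 0, 0, 0]
  ]
}}

```text
t: 25.1
tcp_pos: [616.3, -116.9, 82.1]
tool_rot: [0.598, 0.801, -0.0, -0.0]
wrist_force: [-2.1, 5.5, 12.0]
grip_width: 0.6
gripper_force: 5.9
```

>>> {"api": "jog_arm", "payload": {
  "motion": [
    [0, 0, 0, 0, 0, 0.05, 0],
    [0, 0, 0, 0, 0, 0.05, 0],
    [0, 0, 0, 0, 0, 0, 0]
  ]
}}

```text
t: 25.35
tcp_pos: [616.4, -116.9, 81.8]
tool_rot: [0.598, 0.801, -0.0, 0.0]
wrist_force: [-7.8, 6.4, 23.1]
grip_width: 0.4
gripper_force: 11.5
```

>>> {"api": "jog_arm", "payload": {
  "motion": [
    [0, 0, 0, 0, 0, 0.04, 0],
    [0, 0, 0, 0, 0, 0, 0],
    [0, 0, 0, 0, 0, 0, 0]
  ]
}}

```text
t: 25.6
tcp_pos: [616.5, -117.0, 81.8]
tool_rot: [0.598, 0.801, -0.0, 0.0]
wrist_force: [-10.9, 5.9, 29.3]
grip_width: 0.2
gripper_force: 13.7
```

>>> {"api": "jog_arm", "payload": {
  "motion": [
    [0, 0, 0, 0, 0, -0.3, 0],
    [0, 0, 0, 0, 0, -0.7, 0],
    [0, 0, 0, 0, 0, -1, 0],
    [0, 0, 0, 0, 0, -1, 0],
    [0, 0, 0, 0, 0, -1, 0],
    [0, 0, 0, 0, 0, -1, 0],
    [0, 0, 0, -1, 0, 0, 0],
    [0, 0, 0, -1, 0, 0, 0],
    [0, 0, 0, 0, 0, 0, 0]
  ]
}}

```text
t: 26.35
tcp_pos: [628.0, -159.0, 178.8]
tool_rot: [0.599, 0.801, -0.001, 0.001]
wrist_force: [0.1, 0.1, 0.4]
grip_width: 0.2
gripper_force: 0.0
```

```bash
python3 - <<'E'
from h import *
st(); shot('scene','s3'); P,im=cloud('s3'); J=tojig(P); h=cv2.cvtColor(im,cv2.COLOR_RGB2HSV)
m=((h[...,0]<6)|(h[...,0]>174))&(h[...,1]>180)&(h[...,2]>90)&(abs(J[...,0]+180)<50)&(abs(J[...,1])<25)&(J[...,2]>55)
print(m.sum(),J[m].mean(0),J[m].min(0),J[m].max(0))
m=(abs(J[...,0]+10)<70)&(abs(J[...,1])<26)&(J[...,2]>40)&(J[...,2]<75); print('leaf z',m.sum(),np.percentile(J[m][:,2],[5,50,95]))
cv2.imwrite('pics/s3c.png',cv2.resize(cv2.imread('pics/s3.png')[80:280,240:500],None,fx=3,fy=3))
E
```

```text
{'t': np.float64(26.35), 'joints': array([-0.43 ,  0.392,  1.466, -0.002,  1.281, -0.715]), 'tcp_pos': array([ 628.025, -159.003,  178.835]), 'tool_rot': array([ 0.599,  0.801, -0.001,  0.001]), 'wrist_force': array([0.122, 0.102, 0.362]), 'grip_width': np.float64(0.161)}
83 [-190.06332006   -1.66223576   79.50344844] [-209.94669852   -7.72182671   71.38239348] [-172.05174365    6.78623785   84.60027497]
leaf z 1116 [58.1445668  60.43604933 66.42294889]
```

View pics/s3c.png

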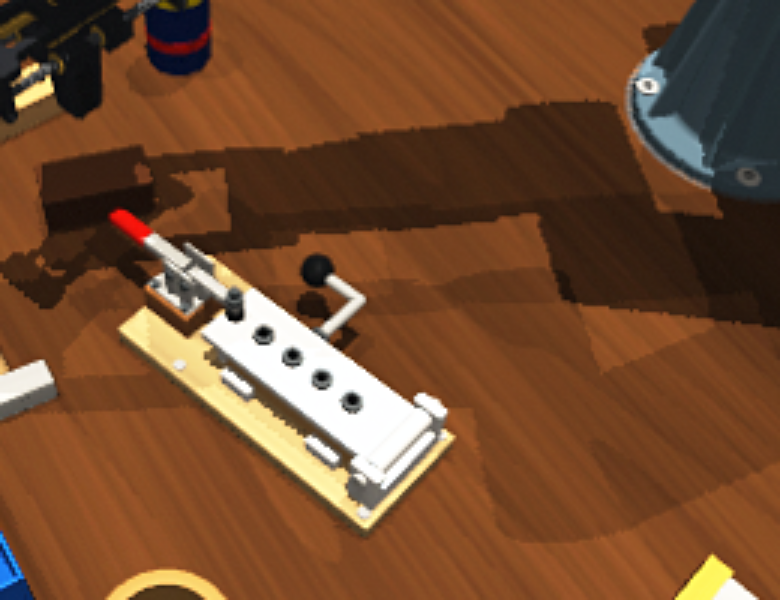

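The handle is flat at (130,225) in the crop and the rubber tip bears on the leaf's end at (235,300). The leaf is shut, the block is in place, and the robot is clear.

```bash
python3 -c "
from station import bot
print(bot.hand_in())"
```

```text
the job is handed in; nothing more can be done
None
```

The job is handed in: the fresh block is home in the nest, the drill plate was lowered gently onto it, and the clamp handle is fully down on its stop; I moved nothing else on the bench, and the verdict was not shown.

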